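Present the ball tray to the inspection camera

ROBOT

A 6-joint arm with a two-finger parallel gripper is mounted at the origin on the work surface; the furniture and walls round the work are solid. World frame = base frame: x ahead of the robot, y to its left, z up, the work surface at z = 0. Lengths are in m, angles in rad, forces in N, time in s.
With the tool pointing down it reaches from about 0.35 to 0.975 m from the base axis. Payload 17.4 kg.
Tool frame: the origin (TCP) lies at the very end of the fingers, on their centre line; the grasp point (between the pads) lies 19 mm behind it; z points along the fingers, y is the line along which they close (so a half turn about z gives the same grasp; the last joint's range is limited). The gripper opens to 85 mm and grips with 20 to 120 N. Pads are 22 mm wide; open, the fingers measure 114 mm over their backs; the gripper's body (76 mm by 85 mm) begins 54 mm behind the grasp point. The pads swing forward as they close: fully open they stand 13 mm farther back than shut.
Start: joints at [0.702, 0.116, 1.442, -0, 1.584, -0.038], TCP at [0.498, 0.455, 0.231] pointing down, gripper open.
Joint ranges: [-2.83, 2.83], [-0.83, 2.19], [0.07, 2.5], [-1.14, 4.28], [0.01, 3], [-2.97, 2.97]. Speed limits (rad/s): [1.89, 1.89, 2.22, 3.14, 3.14, 3.14].

INTERFACE

Orientations are given as a unit quaternion [x, y, z, w].
In Python, from workcell import get_state, optics, ticket gives the robot as it stands. The module is installed in compiled form; this text tells all that it offers.
- The arm moves only by the tool send_rows, never from a script. Its argument "commands" is a list of rows, each an object with "slide": the shift along the world's x, y, z in units of 50 mm (1.0 is 50 mm), a list of three; "roll": the turn about the world's z in units of 8 degrees (1.0 is 8 degrees). In form: [{"slide": [dx, dy, dz], "roll": roll}, ...]. A call has exactly 8 rows; each row shifts and turns the commanded pose from where the row before left it; what a row does not reach is not made up. A row lasts 1/10 s, in which the tool goes at most 50 mm and 8.59 degrees, less where a joint would pass 70% of its speed; a pose out of reach is approached as far as the arm can. A call is refused whole if a number of a shift passes 1 or a number of a turn 1, either way. A call with a gripper value outside its range is refused whole. "claw" is the finger opening in mm, from 0 to 85.4, set as the call begins (left out, the last holds). The fingers move at their own pace and stop on an object; "newtons" is the grip in N (left out, the last holds). Time passes only in rows, so rows that do not move let the fingers close, or fill a call up. It gives the time, the measured TCP pose, the force, the opening and the grip force at its end, in the units of the state.
- get_state(): the state, without advancing time (a new reading comes with each control period).
- optics.snapshot(name): name is "side" or "top"; returns a dict with "pixels" (420x560x3 uint8, blue, green, red), "vfov" (degrees; the focal length in pixels is half the picture's height over the tangent of half this angle, whatever the lens; pixels are square), "cx", "cy" (the principal point, pixels), "rvec" (rotation vector, rad) and "tvec" (3), from world to camera coordinates, as OpenCV has them. Camera axes: x right, y down, z forward; pixel columns grow to the right and rows downward; lengths in m; the calibration is good to about 2 mm. A picture is of the moment at which its call begins. There is no depth.
- ticket.close_job(): hands the job in; it is judged then, once.
The state is a dict: "t": time; "joint_pos": joint angles; "qvel": joint speeds; "joint_torque": joint torques, N m; "tcp_pos": TCP position; "eef_rot": TCP orientation; "force": force on the tool from outside, world axes, zero at the start; "torque": the same for the moment, N m; "opening": finger opening in m; "gripper_force": force on a finger pad.
Only numpy, scipy, OpenCV 4.12 (cv2) and the standard library are available. Lean on these libraries where they do the work, as an engineer would, in place of code of your own. Each camera call takes 0.05 s, during which the arm holds its last target. There are 200 camera calls.

TASK

Book the bearing ball in for inspection: first hang the flat job tag by its eye on the upright peg of the tag post, fully down, and let go of it. Then lift the ball tray by its handle, carry it level so that the ball stays in its pocket, and present the ball to the inspection camera: on the lens's centre line and about 60 mm in front of the lens. Finish still holding the tray there, level, still and clear of the camera; do not put it down.

Things in the scene. Friction and masses are not known exactly. Their poses are not given: they have to be found in the camera images.
- tag_center (a point): the job tag, a loose plain steel plate 100 x 36 x 6 mm with one round eye (hole) near one end, about 0.1 kg, lying flat on the bench; this point is the plate's centre, half-way up its thickness; x runs along its length toward the eye, z up
- tag_eye (a point): centre of the tag's eye, half-way up the thickness: a through hole 23 mm in diameter, 32 mm from the plate's centre along its x; axes as the tag's
- tag_post: the tag post, fixed: square dark base plate 100 x 100 x 10 mm with one upright round steel peg in its middle, 12 mm in diameter, tip 55 mm above the bench, its last 5 mm tapered; origin on the peg's axis at bench level, z up. A hung tag lies flat on the base, mid-thickness 13 mm above the bench; any way round will do
- peg_tip (a point): the tip of that peg, 55 mm above the bench
- tray_grip (a point): the ball tray's grip point: in its upright handle blade (30 mm long in x, 14 mm thick in y, 8 to 60 mm above the tray's underside), 40 mm above the underside; grip the blade here across its 14 mm. x runs along the tray toward the pocket with the ball, z up. Tray with ball balances under the handle
- tray_pocket (a point): resting place of the ball's centre in its pocket: 38 mm in +x from the handle, 20 mm above the tray's underside (20 mm below the grip point). The pocket's rim is 30 mm in inner diameter, 38 mm outer, and stands 5 mm above the plate: the ball can wander about 5 mm to any side and rolls out if the tray is tipped far or jerked
- ball_center (a point): centre of the loose steel ball, 24 mm in diameter, 56 g, in the tray's pocket; its axes turn as it rolls
- tray: the loose ball tray, 0.35 kg: aluminium plate 130 x 64 x 8 mm with a handle blade and a round rimmed pocket at each end; only the +x pocket holds the ball. Origin on the underside, below the handle; the plate reaches from -71 to +59 mm in x; axes as the grip point's
- lens (a point): centre of the camera lens's front face, 215 mm above the bench; the camera (grey box 64 x 46 x 46 mm, round lens barrel 36 mm in diameter) sits on a slim column on a base plate 90 x 90 x 10 mm. x points level from the lens back into the camera, z up: the lens looks along -x, and the ball belongs at x = -60 mm, y = 0, z = 0 here
- station: the inspection camera with column and base, fixed to the bench: origin under the middle of the base at bench level, 55 mm behind the lens's front face, x as the lens's. Nearby a closed dark tool box, 163 mm high, stands fixed at about x 0.17 to 0.56 m, y -0.06 to 0.18 m: carry things over it
- tag: the job tag (as above): origin at the centre of its underside; axes as above

How it is judged:
By the outcome, as a careful person would: the job done as asked, in the order asked, and still so for the second after the job is handed in, while the arm keeps its last pose, push and grip.
It also fails if it takes over 69 s, if anything falls off the work surface, if the arm or the gripper's body presses on something with over 40 N, if the wrist force passes 120 N, or if a joint passes its speed limit or range.

## Working session

There is one attempt and no reset: what is moved stays moved. The work goes in short steps, Python scripts to look and compute and a tool call to move; the robot and the scene stay as the last step left them, time stands still between calls to the robot, and variables do not carry over. Pictures are saved under pics/ and viewed, at most 10 in all, crops included, and the job is handed in when it is done.

Besides the shell and the picture viewer there is one more tool, called as name([rows], argument=value, ...), one row to a line, values as JSON. send_rows: Moves the arm, as the interface text tells. Its arguments: {"type":"object","properties":{"commands":{"type":"array"},"claw":{"type":"number"},"newtons":{"type":"number"}},"required":["commands"]}

```bash
mkdir -p pics
cat > h.py <<'E'
import numpy as np, cv2
from workcell import get_state, optics, ticket
def snap(n,save=None):
    s=optics.snapshot(n)
    im=np.ascontiguousarray(s["pixels"])
    f=210/np.tan(np.radians(s["vfov"])/2)
    K=np.array([[f,0,s["cx"]],[0,f,s["cy"]],[0,0,1.]])
    R=cv2.Rodrigues(np.array(s["rvec"],float))[0]; t=np.array(s["tvec"],float).ravel()
    if save: cv2.imwrite("pics/"+save,im)
    return im,K,R,t
def plane(cam,uv,z):
    _,K,R,t=cam
    uv=np.atleast_2d(np.array(uv,float)); d=np.c_[uv,np.ones(len(uv))]@np.linalg.inv(K).T@R
    c=-R.T@t
    return c+d*((z-c[2])/d[:,2])[:,None]
def proj(cam,X):
    _,K,R,t=cam
    p=(np.atleast_2d(X)@R.T+t)@K.T
    return p[:,:2]/p[:,2:]
def tri(c1,u1,c2,u2):
    P=[c[1]@np.c_[c[2],c[3]] for c in (c1,c2)]
    X=cv2.triangulatePoints(P[0],P[1],np.array(u1,float).reshape(2,1),np.array(u2,float).reshape(2,1)).ravel()
    return X[:3]/X[3]
E
python3 - <<'E'
from h import *
s=get_state(); print(s)
for n in("top","side"):
    c=snap(n,n+"0.png"); print(n,-c[2].T@c[3],c[2][2],c[1][0,0],c[1][:2,2])
E
```

```text
{'t': 0.0, 'joint_pos': array([ 7.02226268e-01,  1.16503324e-01,  1.44228149e+00,  1.59392832e-05,
        1.58397238e+00, -3.78292632e-02]), 'qvel': array([ 8.05629443e-05, -1.63239178e-04,  1.76345090e-03, -8.68089531e-04,
        4.67655397e-04, -3.85801810e-04]), 'joint_torque': array([ 2.02297015e-03, -7.31981492e+01, -6.32510376e+01,  3.64867526e-05,
        6.05905254e-03, -3.38542783e-06]), 'tcp_pos': array([0.49831456, 0.45503354, 0.2305404 ]), 'eef_rot': array([ 4.03528699e-01,  9.14966802e-01, -5.20001354e-04, -2.62108345e-04]), 'force': array([-0.58369264,  0.38975933, -0.07617256]), 'torque': array([ 0.00989245, -0.06188963, -0.00594735]), 'gripper_force': 0.0, 'opening': 0.08534797351481024}
top [0.45315765 0.09034667 1.17059066] [ 0.0745017   0.01307227 -0.9971352 ] 472.923800905679 [279.76281007 217.96763379]
side [ 0.82215052 -0.44372365  1.20688391] [-0.23031861  0.44654657 -0.86460945] 464.87648205047645 [279.33124067 210.54072787]
```

View pics/top0.png

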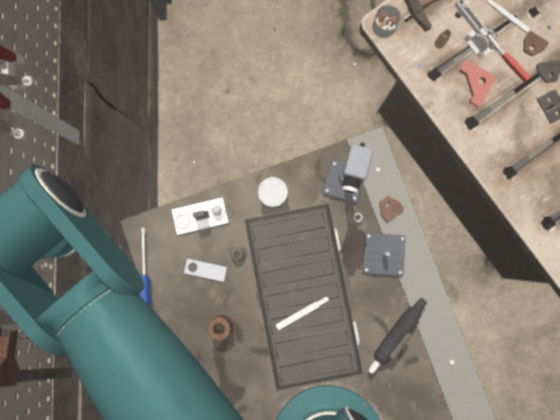

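View pics/side0.png

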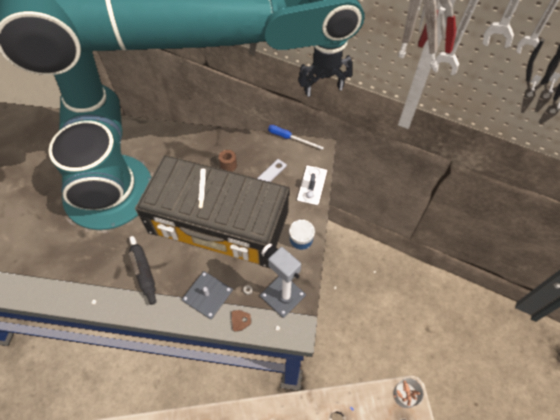

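The top view shows the tray at about (200,216), with the ball at (217,210). The tag is at (206,270) with its eye at (193,268), the post at (384,255) and the station at about (347,175). I'll take enlarged crops next, with first measurements from masks.

Run:
```python
from h import *
T=snap("top"); S=snap("side")
def crop(c,u,v,w,h,k): return cv2.resize(c[0][v:v+h,u:u+w],None,fx=k,fy=k,interpolation=cv2.INTER_CUBIC)
a=np.hstack([crop(T,160,190,80,100,4),crop(T,310,135,100,150,4)[:400*1]]) 
a=np.hstack([crop(T,160,190,80,100,4),crop(T,320,185,100,100,4)])
b=np.hstack([crop(T,320,130,80,80,4)[:280],crop(S,180,230,130,100,4)[:280,:400]])
cv2.imwrite("pics/z.png",a)
cv2.imwrite("pics/z2.png",np.hstack([crop(T,310,130,80,90,4),crop(S,250,235,60,90,4),crop(S,180,265,60,90,4)]))
g=cv2.cvtColor(T[0],cv2.COLOR_BGR2HSV)
m=((g[...,2]>135)&(g[...,1]<70)).astype(np.uint8); 
for c in cv2.findContours(m,cv2.RETR_EXTERNAL,2)[0]:
    if cv2.contourArea(c)>150:
        r=cv2.minAreaRect(c)
        if 160<r[0][0]<300 and 180<r[0][1]<330:
            print(r, plane(T,cv2.boxPoints(r),.006).round(4).tolist())
```

```text
(no output)
```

View pics/z.png

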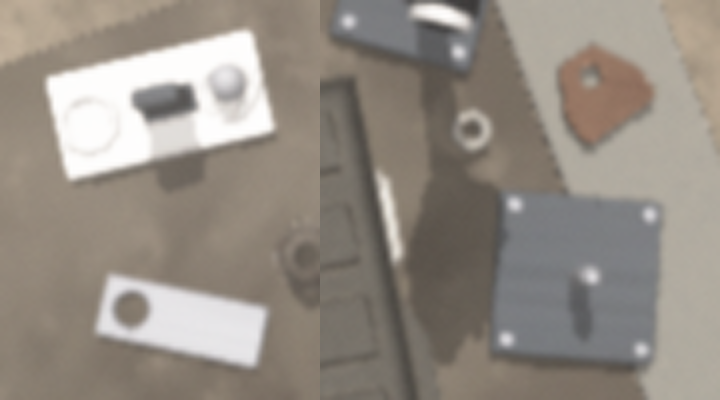

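View pics/z2.png

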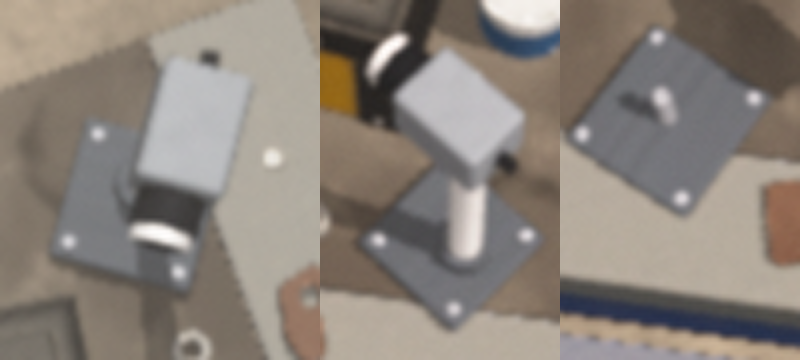

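The crops show the tag's corners and eye, the four screws on the post base with the peg tip, and three visible station screws with the camera box and lens barrel. I'll convert these to world positions.

Run:
```python
from h import *
T=snap("top"); S=snap("side")
px=lambda pts,o:(np.array(pts,float)+.5)/4-.5+np.array(o)
v=T[0].min(2)
m=(v>165).astype(np.uint8); n,l,st,ce=cv2.connectedComponentsWithStats(m)
for i in range(1,n):
    if st[i,4]>200 and 160<ce[i][0]<240 and 190<ce[i][1]<300:
        c=cv2.findContours((l==i).astype(np.uint8),cv2.RETR_EXTERNAL,2)[0][0]
        r=cv2.minAreaRect(c); z=.006 if r[0][1]>240 else .008
        b=plane(T,cv2.boxPoints(r),z); print("rect",r,b[:,:2].round(4).tolist(),b.mean(0).round(4))
tag=plane(T,px([(107,274),(269,308),(257,368),(95,333)],(160,190)),.006); eye=plane(T,px([(131,309)],(160,190)),.004)
d=tag[[0,3]].mean(0)-tag[[1,2]].mean(0); print("tag",tag.mean(0),np.linalg.norm(d),np.degrees(np.arctan2(d[1],d[0])),"eye",eye)
ball=plane(T,px([(228,83)],(160,190)),.02); print("ball",ball)
blade=plane(T,px([(162,96)],(160,190)),.06); print("blade top",blade)
tr=plane(T,px([(47,77),(250,31),(275,131),(69,181)],(160,190)),.008)
d=tr[[1,2]].mean(0)-tr[[0,3]].mean(0); print("tray",tr.mean(0)+ .006*d/np.linalg.norm(d),np.linalg.norm(d),np.degrees(np.arctan2(d[1],d[0])))
ps=plane(T,px([(195,204),(330,214),(321,349),(186,339)],(320,185)),.011); print("post base",ps.mean(0))
ps2=plane(S,px([(97,38),(194,98),(122,198),(22,134)],(180,265)),.011); print("post base side",ps2.mean(0))
print("tip",plane(T,px([(269,275)],(320,185)),.055),plane(S,px([(100,93)],(180,265)),.055))
st=plane(T,px([(98,133),(68,241),(179,271)],(310,130)),.011);print("stn",st, (st[0]+st[2])/2,np.degrees(np.arctan2(*(st[0]-st[1])[[1,0]])))
st=plane(S,px([(58,240),(207,235),(133,308)],(250,235)),.011);print("stn side",st,(st[0]+st[1])/2)
bx=plane(T,px([(172,58),(252,77),(217,200),(137,183)],(310,130)),.238);print("boxtop",bx,bx.mean(0))
```

```text
rect ((199.29476928710938, 215.52227783203125), (26.862136840820312, 53.954742431640625), 76.67547607421875) [[0.5673, 0.3773], [0.5962, 0.2468], [0.5311, 0.2319], [0.5023, 0.3618]] [0.5492 0.3044 0.008 ]
rect ((204.98536682128906, 269.5682678222656), (40.997859954833984, 15.365467071533203), 12.094758033752441) [[0.4089, 0.3444], [0.4455, 0.3364], [0.4231, 0.2377], [0.3866, 0.2459]] [0.416  0.2911 0.006 ]
tag [0.41543021 0.29075897 0.006     ] 0.10209570082694487 77.29392714194915 eye [[0.42296249 0.32247629 0.004     ]]
ball [[0.56015812 0.25968758 0.02      ]]
blade top [[0.54934533 0.29288802 0.06      ]]
tray [0.54963772 0.29760944 0.008     ] 0.12975405657759606 -77.63759349771857
post base [ 0.44849824 -0.14755614  0.011     ]
post base side [ 0.44803981 -0.14573793  0.011     ]
tip [[ 0.44935367 -0.14500238  0.055     ]] [[ 0.44836373 -0.14586263  0.055     ]]
stn [[ 0.67450388 -0.03105458  0.011     ]
 [ 0.60747539 -0.01103791  0.011     ]
 [ 0.58776737 -0.07883891  0.011     ]] [ 0.63113563 -0.05494674  0.011     ] -16.627160787683174
stn side [[ 0.5867755  -0.07768406  0.011     ]
 [ 0.6744659  -0.02872527  0.011     ]
 [ 0.65300066 -0.09652645  0.011     ]] [ 0.6306207  -0.05320467  0.011     ]
boxtop [[ 0.66839574 -0.0450328   0.238     ]
 [ 0.65808248 -0.08456896  0.238     ]
 [ 0.59654124 -0.06545771  0.238     ]
 [ 0.60572067 -0.02605303  0.238     ]] [ 0.63218503 -0.05527813  0.238     ]
```

send_rows([
  {"slide": [-0.21, -0.43, -0.36], "roll": -0.86},
  {"slide": [-0.21, -0.43, -0.36], "roll": -0.86},
  {"slide": [-0.21, -0.43, -0.36], "roll": -0.86},
  {"slide": [-0.21, -0.43, -0.36], "roll": -0.86},
  {"slide": [-0.21, -0.43, -0.36], "roll": -0.86},
  {"slide": [-0.21, -0.43, -0.36], "roll": -0.86},
  {"slide": [-0.21, -0.43, -0.36], "roll": -0.86},
  {"slide": [-0.21, -0.43, -0.36], "roll": -0.87},
], claw=52, newtons=40)

```text
t: 1.1
tcp_pos: [0.4139, 0.2823, 0.0866]
eef_rot: [0.783, 0.623, 0.0, 0.0]
force: [-0.1, 1.3, -0.3]
opening: 0.052
gripper_force: 0.0
```

Run:
```python
from h import *
T=snap("top"); S=snap("side")
def crop(c,u,v,w,h,k): return cv2.resize(c[0][v:v+h,u:u+w],None,fx=k,fy=k,interpolation=cv2.INTER_CUBIC)
print(proj(S,[.4139,.2823,.0866]),proj(T,[.4139,.2823,.0866]))
cv2.imwrite("pics/a1.png",np.hstack([crop(T,150,190,95,110,4),crop(S,225,110,100,110,4)]))
```

```text
[[269.16053872 157.99620654]] [[202.74247816 271.6541654 ]]
```

View pics/a1.png

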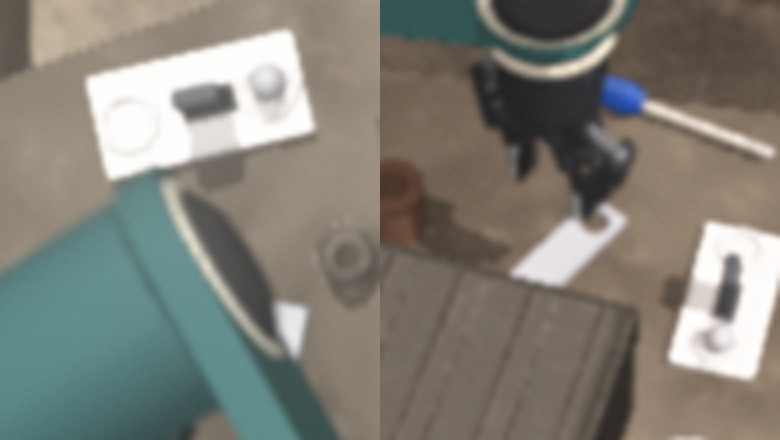

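The top crop shows the arm covering most of the tag. The side crop shows the open fingers straddling the tag's line, near crop pixel (555,190), so I'll descend.

send_rows([
  {"slide": [0, 0.01, -0.25], "roll": 0},
  {"slide": [0, 0, -0.25], "roll": 0},
  {"slide": [0, 0, -0.25], "roll": 0},
  {"slide": [0, 0, -0.25], "roll": 0},
  {"slide": [0, 0, -0.25], "roll": 0},
  {"slide": [0, 0, -0.2], "roll": 0},
  {"slide": [0, 0, -0.15], "roll": 0},
  {"slide": [0, 0, 0], "roll": 0},
])

```text
t: 2.0
tcp_pos: [0.4141, 0.2834, 0.0062]
eef_rot: [0.781, 0.624, -0.001, -0.0]
force: [0.7, 0.5, 0.6]
opening: 0.0521
gripper_force: 0.0
```

send_rows([
  {"slide": [0, 0, -0.04], "roll": 0},
  {"slide": [0, 0, -0.02], "roll": 0},
  {"slide": [0, 0, 0], "roll": 0},
  {"slide": [0, 0, 0], "roll": 0},
  {"slide": [0, 0, 0], "roll": 0},
  {"slide": [0, 0, 0], "roll": 0},
  {"slide": [0, 0, 0], "roll": 0},
  {"slide": [0, 0, 0], "roll": 0},
], claw=30)

```text
t: 2.8
tcp_pos: [0.4151, 0.284, 0.0055]
eef_rot: [0.781, 0.624, 0.001, 0.0]
force: [-1.0, 0.3, 6.1]
opening: 0.03
gripper_force: 3.2
```

The fingers closed over the tag's top, so they were about 3 mm too high. I'll lift, open, go lower and close again.

send_rows([
  {"slide": [0, 0, 0.2], "roll": 0},
  {"slide": [0, 0, 0], "roll": 0},
  {"slide": [0, 0, 0], "roll": 0},
  {"slide": [0, 0, 0], "roll": 0},
  {"slide": [0, 0, -0.1], "roll": 0},
  {"slide": [0, 0, -0.1], "roll": 0},
  {"slide": [0, 0, -0.06], "roll": 0},
  {"slide": [0, 0, 0], "roll": 0},
], claw=50)

```text
t: 3.6
tcp_pos: [0.4141, 0.2834, 0.0005]
eef_rot: [0.781, 0.624, -0.001, -0.0]
force: [0.3, -0.2, -0.5]
opening: 0.0497
gripper_force: 0.0
```

send_rows([
  {"slide": [0, 0, 0], "roll": 0},
  {"slide": [0, 0, 0], "roll": 0},
  {"slide": [0, 0, 0], "roll": 0},
  {"slide": [0, 0, 0], "roll": 0},
  {"slide": [0, 0, 0], "roll": 0},
  {"slide": [0, 0, 0], "roll": 0},
  {"slide": [0, 0, 0], "roll": 0},
  {"slide": [0, 0, 0], "roll": 0},
], claw=30)

```text
t: 4.4
tcp_pos: [0.4146, 0.2837, 0.0015]
eef_rot: [0.781, 0.624, 0.0, 0.0]
force: [0.2, 0.3, 4.5]
opening: 0.0339
gripper_force: 40.4
```

send_rows([
  {"slide": [0, 0, 0.2], "roll": 0},
  {"slide": [0, 0, 0.5], "roll": 0},
  {"slide": [0, 0, 0.7], "roll": 0},
  {"slide": [0, 0, 0.8], "roll": 0},
  {"slide": [0, 0, 0.8], "roll": 0},
  {"slide": [0, 0, 0.8], "roll": 0},
  {"slide": [0, 0, 0.6], "roll": 0},
  {"slide": [0, 0, 0.4], "roll": 0},
], newtons=60)

```text
t: 5.2
tcp_pos: [0.4145, 0.2836, 0.2444]
eef_rot: [0.781, 0.624, 0.001, 0.0]
force: [-0.2, 0.1, -1.3]
opening: 0.0331
gripper_force: 59.9
```

send_rows([
  {"slide": [0.03, -0.3, 0], "roll": 0},
  {"slide": [0.03, -0.55, 0], "roll": 0},
  {"slide": [0.03, -0.7, 0], "roll": 0},
  {"slide": [0.03, -0.7, 0], "roll": 0},
  {"slide": [0.03, -0.7, 0], "roll": 0},
  {"slide": [0.03, -0.7, 0], "roll": 0},
  {"slide": [0.03, -0.7, 0], "roll": 0},
  {"slide": [0.03, -0.7, 0], "roll": 0},
])

```text
t: 6.0
tcp_pos: [0.4256, 0.0292, 0.2404]
eef_rot: [0.781, 0.624, -0.0, -0.0]
force: [0.8, -0.8, -0.8]
opening: 0.0332
gripper_force: 59.9
```

send_rows([
  {"slide": [0.03, -0.7, 0], "roll": 0},
  {"slide": [0.03, -0.7, 0], "roll": 0},
  {"slide": [0.03, -0.7, -0.2], "roll": 0},
  {"slide": [0.03, -0.7, -0.4], "roll": 0},
  {"slide": [0.03, -0.7, -0.5], "roll": 0},
  {"slide": [0.03, -0.5, -0.6], "roll": 0},
  {"slide": [0.03, -0.3, -0.6], "roll": 0},
  {"slide": [0.03, 0, -0.5], "roll": 0},
])

```text
t: 6.8
tcp_pos: [0.4368, -0.1855, 0.0986]
eef_rot: [0.782, 0.624, -0.001, -0.001]
force: [0.2, 1.0, -0.6]
opening: 0.0333
gripper_force: 59.8
```

Run:
```python
from h import *
T=snap("top"); S=snap("side"); p=get_state()["tcp_pos"]; print(p)
def crop(c,u,v,w,h,k): return cv2.resize(c[0][v:v+h,u:u+w],None,fx=k,fy=k,interpolation=cv2.INTER_CUBIC)
print("eye expected",proj(S,p+[.0084,.0388,.002]),proj(T,p+[.0084,.0388,.002]),"tip",proj(S,[.4485,-.146,.055]),proj(T,[.4485,-.146,.055]))
cv2.imwrite("pics/a2.png",np.hstack([crop(T,340,200,90,100,4),crop(S,160,220,100,100,4)]))
```

```text
[ 0.43601001 -0.18369498  0.09717397]
eye expected [[201.05741747 280.62708667]] [[391.04922006 255.58468772]] tip [[204.64166624 287.94191302]] [[387.31302656 253.73386214]]
```

View pics/a2.png

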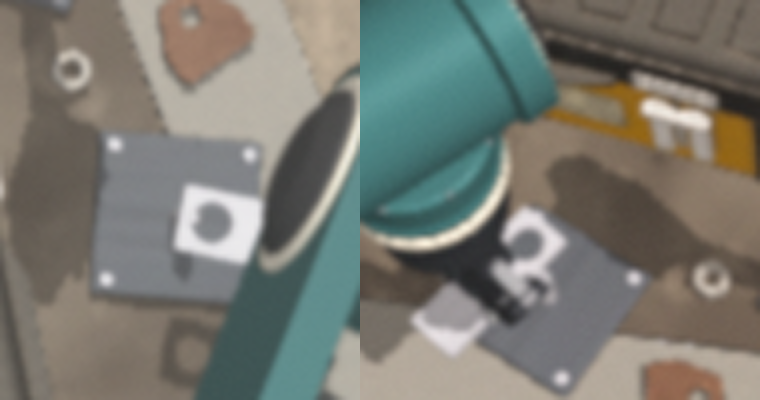

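The eye shows at top crop (214,222) and side crop (164,243), with the peg tip just left of it at top crop about (195,216). I'll triangulate the eye.

Run:
```python
from h import *
T=snap("top"); S=snap("side"); p=get_state()["tcp_pos"]
px=lambda q,o:(np.array(q)+.5)/4-.5+np.array(o)
a=px((214,222),(340,200)); b=px((164,243),(160,220))
X=tri(T,a,S,b); print(p,X,plane(T,a,p[2]+.003),plane(S,b,p[2]+.003))
t=tri(T,px((269,275),(320,185)),S,px((100,93),(180,265))); print("tip",t)
# refine eye by dark blob within bright
for c,u,z in((T,a,.1),(S,b,.1)):
    x,y=np.round(u).astype(int); w=c[0][y-6:y+7,x-6:x+7].min(2); print(w)
```

```text
[ 0.43789078 -0.18385226  0.10141662] [ 0.44575218 -0.14739677  0.10800954] [[ 0.44541221 -0.14841127  0.10441662]] [[ 0.44486697 -0.14623188  0.10441662]]
tip [ 0.44882439 -0.14543528  0.05463982]
[[234 233 230 229 227 226 226 223 220 212 207 198 188]
 [234 230 222 214 210 211 220 225 228 229 229 227 223]
 [229 218 194 174 166 167 181 201 220 229 233 232 232]
 [225 208 175 147 136 136 142 159 188 221 231 233 234]
 [225 216 182 145 129 126 127 132 157 203 227 233 233]
 [223 221 184 144 127 126 125 125 139 181 222 232 233]
 [197 192 164 137 126 127 125 126 133 167 215 231 233]
 [160 148 139 131 127 128 127 128 136 169 215 230 233]
 [156 136 131 131 129 130 128 131 144 181 220 232 233]
 [181 148 135 130 131 129 129 137 161 200 226 232 233]
 [209 176 149 136 134 135 139 158 189 219 230 232 232]
 [225 209 186 166 157 159 173 196 219 228 233 233 233]
 [229 226 220 208 202 204 212 223 229 232 234 234 233]]
[[ 58 103 164 203 218 224 224 224 224 218 200 168 133]
 [ 75 135 195 217 220 218 213 211 213 215 215 200 173]
 [ 92 159 206 214 203 190 175 169 175 193 209 216 203]
 [114 176 204 194 167 145 131 126 132 154 185 213 219]
 [119 175 189 165 135 116 110 110 113 126 160 202 222]
 [ 99 147 161 138 117 109 110 108 110 118 148 192 219]
 [ 72 107 129 121 111 110 110 110 109 116 148 192 219]
 [ 54  76  98 106 110 110 110 110 112 125 160 199 217]
 [ 55  60  75  97 109 112 112 114 124 148 183 209 212]
 [ 78  68  76 105 128 133 131 137 155 185 207 210 194]
 [122 106 108 142 172 176 176 180 194 208 211 196 165]
 [163 155 154 183 209 214 211 214 216 213 198 167 136]
 [180 179 182 200 217 220 216 216 216 205 181 148 121]]
```

send_rows([
  {"slide": [0.07, 0.035, 0], "roll": 0},
  {"slide": [0, 0, -0.1], "roll": 0},
  {"slide": [0, 0, -0.2], "roll": 0},
  {"slide": [0, 0, -0.2], "roll": 0},
  {"slide": [0, 0, -0.2], "roll": 0},
  {"slide": [0, 0, -0.2], "roll": 0},
  {"slide": [0, 0, -0.15], "roll": 0},
  {"slide": [0, 0, -0.1], "roll": 0},
])

```text
t: 7.8
tcp_pos: [0.4417, -0.182, 0.0428]
eef_rot: [0.781, 0.624, -0.0, -0.0]
force: [-0.3, -0.3, -1.6]
opening: 0.0333
gripper_force: 60.0
```

send_rows([
  {"slide": [0, 0, -0.1], "roll": 0},
  {"slide": [0, 0, -0.1], "roll": 0},
  {"slide": [0, 0, -0.1], "roll": 0},
  {"slide": [0, 0, -0.1], "roll": 0},
  {"slide": [0, 0, -0.08], "roll": 0},
  {"slide": [0, 0, -0.06], "roll": 0},
  {"slide": [0, 0, -0.04], "roll": 0},
  {"slide": [0, 0, 0], "roll": 0},
])

```text
t: 8.6
tcp_pos: [0.4419, -0.1821, 0.0146]
eef_rot: [0.781, 0.624, -0.0, -0.0]
force: [-1.1, 2.0, -0.5]
opening: 0.0331
gripper_force: 60.0
```

send_rows([
  {"slide": [0, 0, -0.03], "roll": 0},
  {"slide": [0, 0, 0], "roll": 0},
  {"slide": [0, 0, 0], "roll": 0},
  {"slide": [0, 0, 0], "roll": 0},
  {"slide": [0, 0, 0], "roll": 0},
  {"slide": [0, 0, 0], "roll": 0},
  {"slide": [0, 0, 0], "roll": 0},
  {"slide": [0, 0, 0], "roll": 0},
], claw=55)

```text
t: 9.4
tcp_pos: [0.442, -0.1821, 0.0133]
eef_rot: [0.781, 0.624, 0.0, -0.0]
force: [0.1, -0.4, 0.4]
opening: 0.0551
gripper_force: 0.0
```

send_rows([
  {"slide": [0, 0, 0.2], "roll": 0},
  {"slide": [0, 0, 0.4], "roll": 0},
  {"slide": [0, 0, 0.6], "roll": 0},
  {"slide": [0, 0, 0.8], "roll": 0},
  {"slide": [0, 0, 0.8], "roll": 0},
  {"slide": [0, 0, 0.8], "roll": 0},
  {"slide": [0, 0, 0.6], "roll": 0},
  {"slide": [0, 0, 0.5], "roll": 0},
])

```text
t: 10.2
tcp_pos: [0.4419, -0.1821, 0.2514]
eef_rot: [0.781, 0.624, 0.0, 0.001]
force: [-0.6, 0.9, -0.5]
opening: 0.0548
gripper_force: 0.0
```

send_rows([
  {"slide": [0, 0.3, 0], "roll": 0.4},
  {"slide": [0, 0.6, 0], "roll": 0.4},
  {"slide": [0, 0.7, 0], "roll": 0.4},
  {"slide": [0, 0.7, 0], "roll": 0.4},
  {"slide": [0.1, 0.7, 0], "roll": 0.4},
  {"slide": [0.2, 0.7, 0], "roll": 0.4},
  {"slide": [0.2, 0.7, 0], "roll": 0.4},
  {"slide": [0.2, 0.7, 0], "roll": 0.4},
])

```text
t: 11.0
tcp_pos: [0.4766, 0.0748, 0.2483]
eef_rot: [0.622, 0.783, 0.0, 0.0]
force: [-0.4, -0.1, -0.3]
opening: 0.055
gripper_force: 0.0
```

send_rows([
  {"slide": [0.2, 0.7, 0], "roll": 0},
  {"slide": [0.2, 0.7, 0], "roll": 0},
  {"slide": [0.2, 0.7, 0], "roll": 0},
  {"slide": [0.2, 0.7, -0.2], "roll": 0},
  {"slide": [0.2, 0.7, -0.4], "roll": 0},
  {"slide": [0.2, 0.7, -0.5], "roll": 0},
  {"slide": [0.2, 0.3, -0.5], "roll": 0},
  {"slide": [0.06, 0, -0.5], "roll": 0},
])

```text
t: 11.8
tcp_pos: [0.5496, 0.3001, 0.1417]
eef_rot: [0.622, 0.783, -0.0, -0.0]
force: [0.6, 0.2, 0.0]
opening: 0.055
gripper_force: 0.0
```

Run:
```python
from h import *
T=snap("top"); S=snap("side"); p=get_state()["tcp_pos"]; print(p,get_state()["eef_rot"])
def crop(c,u,v,w,h,k): return cv2.resize(c[0][v:v+h,u:u+w],None,fx=k,fy=k,interpolation=cv2.INTER_CUBIC)
print(proj(S,p),proj(S,[.55,.297,.06]),proj(S,[.55,.297,.04]))
cv2.imwrite("pics/a3.png",np.hstack([crop(T,350,205,70,100,4),crop(S,170,265,65,100,4),crop(S,280,110,60,100,4)]))
```

```text
[0.54825236 0.29790371 0.13923861] [ 0.62265668  0.782489   -0.00279831 -0.00133778]
[[313.29523689 160.36080619]] [[312.04517313 176.64119447]] [[311.64850051 180.39039318]]
```

View pics/a3.png

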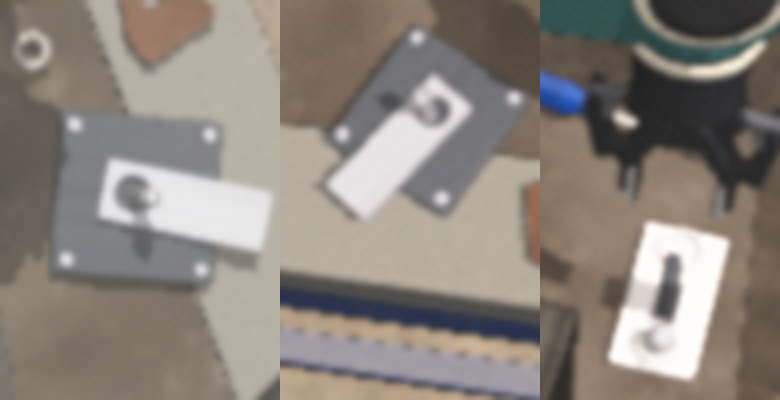

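The tag is fully hung: both views show the eye around the peg and the plate flat on the base. The side crop shows the fingers above the blade, with blade at about (671,285) and ball at about (657,340). I'll check the tray pose with the side view.

Run:
```python
from h import *
S=snap("side"); px=lambda q,o:(np.array(q,float)+.5)/4-.5+np.array(o)
c=plane(S,px([(106,221),(190,238),(152,381),(69,361)],(280,110)),.008)
d=c[[2,3]].mean(0)-c[[0,1]].mean(0); L=np.linalg.norm(d); print(L,c.mean(0)+.006*d/L,np.degrees(np.arctan2(d[1],d[0])))
print("ball",plane(S,px([(117,340)],(280,110)),.02)); 
v=[get_state()["tcp_pos"]]; print(v)
```

```text
0.1345933040495134 [0.55099596 0.2989322  0.008     ] -77.23193986699313
ball [[0.5598454  0.25921429 0.02      ]]
[array([0.54891411, 0.29784374, 0.14191073])]
```

send_rows([
  {"slide": [0.02, 0, -0.2], "roll": -0.05},
  {"slide": [0, 0, -0.35], "roll": 0},
  {"slide": [0, 0, -0.4], "roll": 0},
  {"slide": [0, 0, -0.4], "roll": 0},
  {"slide": [0, 0, -0.4], "roll": 0},
  {"slide": [0, 0, -0.35], "roll": 0},
  {"slide": [0, 0, -0.2], "roll": 0},
  {"slide": [0, 0, -0.1], "roll": 0},
])

```text
t: 12.75
tcp_pos: [0.5507, 0.2977, 0.0223]
eef_rot: [0.626, 0.78, -0.0, -0.0]
force: [-0.1, -0.0, -0.2]
opening: 0.0551
gripper_force: 0.0
```

send_rows([
  {"slide": [0, 0, 0], "roll": 0},
  {"slide": [0, 0, 0], "roll": 0},
  {"slide": [0, 0, 0], "roll": 0},
  {"slide": [0, 0, 0], "roll": 0},
  {"slide": [0, 0, 0], "roll": 0},
  {"slide": [0, 0, 0], "roll": 0},
  {"slide": [0, 0, 0], "roll": 0},
  {"slide": [0, 0, 0], "roll": 0},
], claw=22)

```text
t: 13.55
tcp_pos: [0.551, 0.2979, 0.0233]
eef_rot: [0.626, 0.78, 0.0, -0.0]
force: [-0.6, -0.3, -0.0]
opening: 0.022
gripper_force: 0.0
```

send_rows([
  {"slide": [0, 0, 0], "roll": 0},
  {"slide": [0, 0, 0], "roll": 0},
  {"slide": [0, 0, 0], "roll": 0},
  {"slide": [0, 0, 0], "roll": 0},
  {"slide": [0, 0, 0], "roll": 0},
  {"slide": [0, 0, 0], "roll": 0},
  {"slide": [0, 0, 0], "roll": 0},
  {"slide": [0, 0, 0], "roll": 0},
], claw=8, newtons=80)

```text
t: 14.35
tcp_pos: [0.5511, 0.298, 0.0235]
eef_rot: [0.626, 0.78, 0.0, 0.0]
force: [4.3, 0.8, 2.1]
opening: 0.0132
gripper_force: 78.5
```

send_rows([
  {"slide": [0, 0, 0.05], "roll": 0},
  {"slide": [0, 0, 0.1], "roll": 0},
  {"slide": [0, 0, 0.2], "roll": 0},
  {"slide": [0, 0, 0.3], "roll": 0},
  {"slide": [0, 0, 0.35], "roll": 0},
  {"slide": [0, 0, 0.4], "roll": 0},
  {"slide": [0, 0, 0.4], "roll": 0},
  {"slide": [0, 0, 0.4], "roll": 0},
])

```text
t: 15.15
tcp_pos: [0.5511, 0.298, 0.1359]
eef_rot: [0.626, 0.78, 0.001, 0.0]
force: [0.3, 0.3, -3.2]
opening: 0.0131
gripper_force: 77.9
```

send_rows([
  {"slide": [0, 0, 0.4], "roll": 0},
  {"slide": [0, 0, 0.4], "roll": 0},
  {"slide": [0, 0, 0.3], "roll": 0},
  {"slide": [0, 0, 0.25], "roll": 0},
  {"slide": [0, 0, 0.2], "roll": 0},
  {"slide": [0, 0, 0.1], "roll": 0},
  {"slide": [0, 0, 0.05], "roll": 0},
  {"slide": [0, 0, 0], "roll": 0},
])

```text
t: 15.95
tcp_pos: [0.5509, 0.2979, 0.218]
eef_rot: [0.626, 0.78, -0.0, -0.0]
force: [1.1, 0.3, -4.2]
opening: 0.0132
gripper_force: 77.9
```

Run:
```python
from h import *
T=snap("top"); S=snap("side"); s=get_state(); print(s["tcp_pos"],s["eef_rot"],s["joint_pos"],s["force"])
def crop(c,u,v,w,h,k): return cv2.resize(c[0][v:v+h,u:u+w],None,fx=k,fy=k,interpolation=cv2.INTER_CUBIC)
print(proj(S,[.551,.298,.23]),proj(T,[.551,.298,.23]))
cv2.imwrite("pics/a4.png",np.hstack([crop(T,140,170,100,100,4),crop(S,270,90,90,100,4)]))
```

```text
[0.55081276 0.29780394 0.21757146] [ 6.26078297e-01  7.79760036e-01 -4.54896582e-04 -2.13467800e-04] [ 4.54911142e-01  1.48411838e-02  1.56979705e+00 -6.14496782e-07
  1.55795940e+00  2.37142273e-01] [-0.14100135 -0.61373705 -4.08589942]
[[316.36335362 140.4160325 ]] [[182.13403152 205.76403977]]
```

View pics/a4.png

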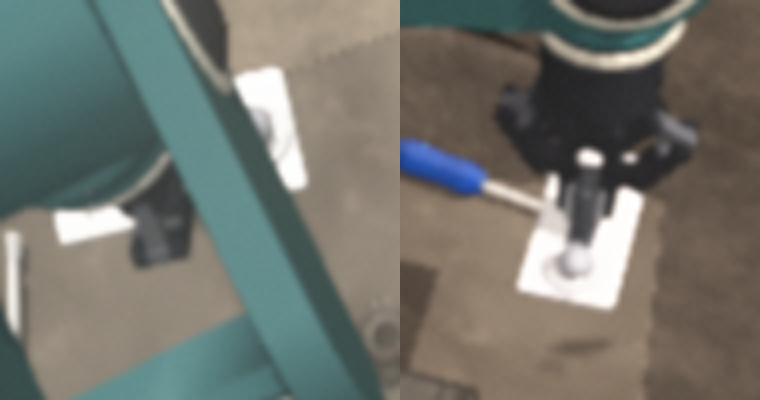

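The tray is lifted and level with the ball seated in its pocket (side crop about (577,260)). Next I'll carry it smoothly to a pose set back from the lens.

send_rows([
  {"slide": [-0.016, -0.05, 0], "roll": 0.06},
  {"slide": [-0.032, -0.1, 0], "roll": 0.13},
  {"slide": [-0.048, -0.15, 0], "roll": 0.19},
  {"slide": [-0.064, -0.2, 0], "roll": 0.26},
  {"slide": [-0.08, -0.25, 0], "roll": 0.32},
  {"slide": [-0.096, -0.3, 0], "roll": 0.38},
  {"slide": [-0.112, -0.35, 0], "roll": 0.45},
  {"slide": [-0.112, -0.35, 0], "roll": 0.45},
])

```text
t: 16.85
tcp_pos: [0.5225, 0.2095, 0.2181]
eef_rot: [0.495, 0.869, -0.0, -0.0]
force: [0.0, -0.2, -4.0]
opening: 0.0133
gripper_force: 77.9
```

send_rows([
  {"slide": [-0.112, -0.35, 0], "roll": 0.45},
  {"slide": [-0.112, -0.35, 0], "roll": 0.45},
  {"slide": [-0.112, -0.35, 0], "roll": 0.45},
  {"slide": [-0.112, -0.35, 0], "roll": 0.45},
  {"slide": [-0.112, -0.35, 0], "roll": 0.45},
  {"slide": [-0.112, -0.35, 0], "roll": 0.45},
  {"slide": [-0.112, -0.35, 0], "roll": 0.45},
  {"slide": [-0.112, -0.35, 0], "roll": 0.45},
])

```text
t: 17.65
tcp_pos: [0.4776, 0.0695, 0.2182]
eef_rot: [0.264, 0.965, -0.0, 0.0]
force: [0.4, -0.6, -4.2]
opening: 0.013
gripper_force: 77.9
```

send_rows([
  {"slide": [-0.112, -0.35, 0], "roll": 0.45},
  {"slide": [-0.096, -0.3, 0], "roll": 0.38},
  {"slide": [-0.08, -0.25, 0], "roll": 0.32},
  {"slide": [-0.064, -0.2, 0], "roll": 0.26},
  {"slide": [-0.048, -0.15, 0], "roll": 0.19},
  {"slide": [-0.032, -0.1, 0], "roll": 0.13},
  {"slide": [-0.016, -0.05, 0], "roll": 0.06},
  {"slide": [0, 0, 0], "roll": 0},
])

```text
t: 18.45
tcp_pos: [0.4557, 0.0002, 0.2183]
eef_rot: [0.143, 0.99, 0.0, 0.0]
force: [-0.4, -0.3, -4.2]
opening: 0.0129
gripper_force: 78.0
```

Run:
```python
from h import *
T=snap("top"); S=snap("side"); s=get_state(); p=s["tcp_pos"]; q=s["eef_rot"]; print(p,q,s["force"]); print("tray yaw",np.degrees(2*np.arctan2(q[1],q[0]))-180)
def crop(c,u,v,w,h,k): return cv2.resize(c[0][v:v+h,u:u+w],None,fx=k,fy=k,interpolation=cv2.INTER_CUBIC)
y=np.radians(-16.5); b=np.array([p[0]+.038*np.cos(y),p[1]+.038*np.sin(y),.215]); print(b,proj(S,b),proj(T,b))
cv2.imwrite("pics/a5.png",np.hstack([crop(T,290,120,100,120,4),crop(S,200,210,100,120,4)]))
```

```text
[0.45578873 0.0005616  0.21824509] [ 1.43426902e-01  9.89660913e-01  3.22227057e-05 -2.84452617e-05] [ 1.2465936   0.1799123  -4.57320527]
tray yaw -16.49239038214958
[ 0.49222388 -0.01023098  0.215     ] [[240.38081473 224.84878209]] [[336.02619815 233.07329608]]
```

View pics/a5.png

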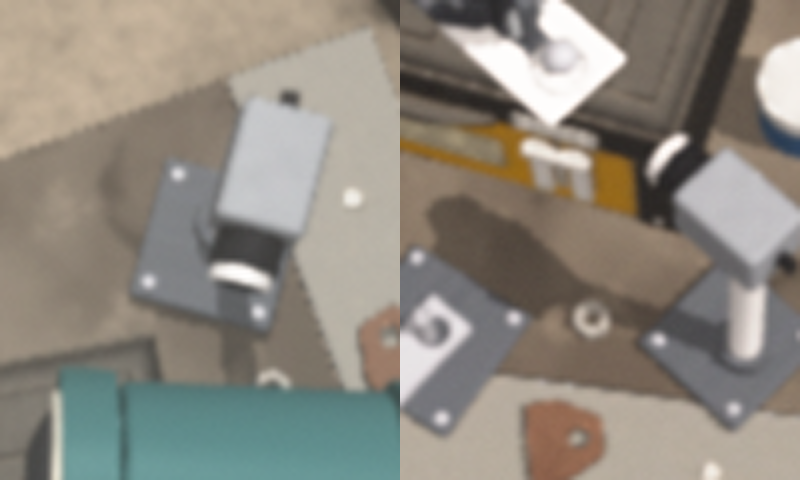

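The top view is blocked by the arm. In the side crop the ball is at about (160,55), close to its predicted pixel, and the lens ring is at about (265,165). I'll compute the final correction.

Run:
```python
from h import *
S=snap("side"); T=snap("top"); s=get_state(); px=lambda q,o:(np.array(q,float)+.5)/4-.5+np.array(o)
print("ball side z=.215",plane(S,px([(160,55)],(200,210)),.215))
# tray corners seen in side crop: right corner(+x,?) and bottom corner
print("corners",plane(S,px([(228,60),(153,125)],(200,210)),.203))
L=np.array([.5782,-.0384,.215]); y=np.radians(-16.6); ex=np.array([np.cos(y),np.sin(y),0]); n=np.array([-np.sin(y),np.cos(y),0])
R=[L+.018*(np.cos(a)*n+np.sin(a)*np.array([0,0,1])) for a in np.radians([0,45,90,135,180,270])]
print("lens rim pred side crop",((proj(S,R)-[200,210])*4).round(0).tolist()); print("top crop",((proj(T,R)-[290,120])*4).round(0).tolist())
p=s["tcp_pos"]; h=p[:2]+.038*ex[:2]; print("kin ball",h,"target",L-.06*ex)
```

```text
ball side z=.215 [[ 0.48857946 -0.00752865  0.215     ]]
corners [[ 0.52340531  0.0137544   0.203     ]
 [ 0.50452874 -0.0458808   0.203     ]]
lens rim pred side crop [[286.0, 136.0], [280.0, 132.0], [264.0, 142.0], [249.0, 160.0], [243.0, 176.0], [266.0, 169.0]]
top crop [[201.0, 273.0], [214.0, 272.0], [240.0, 277.0], [264.0, 286.0], [270.0, 292.0], [231.0, 287.0]]
kin ball [ 0.49224888 -0.01023365] target [ 0.52070065 -0.0212587   0.215     ]
```

send_rows([
  {"slide": [0.03, -0.01, 0], "roll": 0},
  {"slide": [0.07, -0.03, 0], "roll": 0},
  {"slide": [0.12, -0.05, 0], "roll": 0},
  {"slide": [0.13, -0.05, 0], "roll": 0},
  {"slide": [0.12, -0.04, 0], "roll": 0},
  {"slide": [0.07, -0.03, 0], "roll": 0},
  {"slide": [0.03, -0.01, 0], "roll": 0},
  {"slide": [0, 0, 0], "roll": 0},
])

```text
t: 19.45
tcp_pos: [0.4844, -0.0107, 0.2182]
eef_rot: [0.143, 0.99, 0.0, -0.0]
force: [-0.3, -0.4, -3.6]
opening: 0.0128
gripper_force: 78.0
```

Run:
```python
from h import *
S=snap("side"); s=get_state(); p=s["tcp_pos"]; q=s["eef_rot"]; yaw=2*np.arctan2(q[1],q[0])-np.pi
y=np.radians(-16.6); ex=np.array([np.cos(yaw),np.sin(yaw),0]); n=np.array([-np.sin(yaw),np.cos(yaw),0])
b=p+.038*ex; b[2]=p[2]-.0233+.020; print(p,np.degrees(yaw),"kin ball",b); 
# predicted outlines: ball circle, pocket rim circles
Z=np.array([0,0,1.]); base=b-.020*Z
A=np.radians(np.arange(0,360,10))
rim=[base+.013*Z+.019*(np.cos(a)*ex+np.sin(a)*n) for a in A]
pl=[base+.008*Z+x*ex+w*n for x,w in((.021,.032),(.021,-.032),(-.109,-.032))]
u=proj(S,b)[0]; o=(u-[40,30]).astype(int); k=9
im=cv2.resize(S[0][o[1]:o[1]+65,o[0]:o[0]+85],None,fx=k,fy=k,interpolation=cv2.INTER_CUBIC)
t=lambda X:(((proj(S,X)-o+.5)*k-.5)*8).round().astype(np.int32)
r=k*S[1][0,0]*.012/((S[2]@b+S[3])[2])
cv2.polylines(im,[t(rim)],True,(0,0,255),1,shift=3); cv2.polylines(im,[t(pl)],False,(0,160,0),1,shift=3)
cv2.circle(im,tuple(int(v) for v in t(b)[0]),int(r*8),(255,0,0),1,shift=3)
cv2.imwrite("pics/a6.png",im); print(o,r,t(b)/8)
```

```text
[ 0.48426631 -0.01060086  0.21824382] -16.483202013968775 kin ball [ 0.52070462 -0.02138276  0.21494382]
[208 203] 45.00158540631091 [[367.75  276.375]]
```

View pics/a6.png

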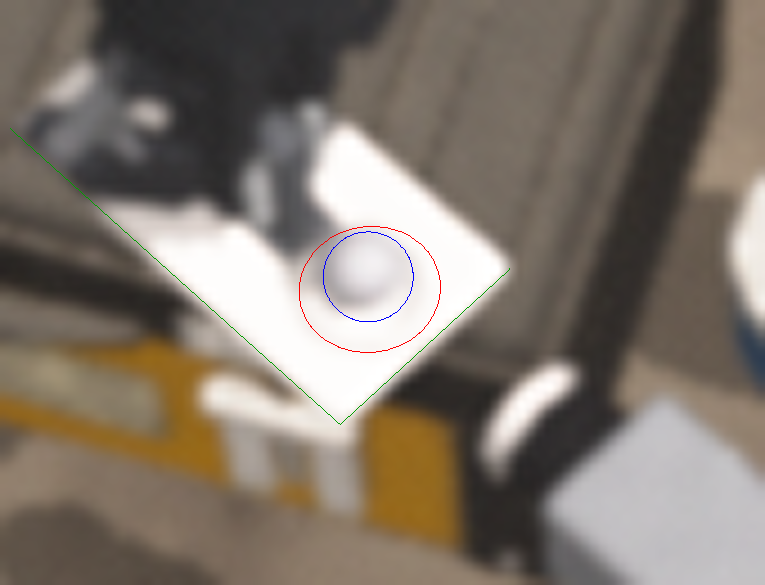

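The overlay shows the tray's predicted edges on the real ones, so it is level. The ball sits in its pocket at about (364,270), within 1 image pixel of prediction, facing the lens ring at about (530,415) with a clear gap. I'll hand the job in.

Run:
```python
from h import *
s=get_state(); print(abs(s["qvel"]).max(),s["tcp_pos"],s["t"]); print(ticket.close_job())
```

```text
0.005672199648339253 [ 0.48426631 -0.01060086  0.21824382] 19.5
the job is handed in; nothing more can be done
None
```

I handed the job in at 19.5 s: the tag hangs flat on the peg base, released, and the arm holds the tray level and still with the ball in its pocket, about 60 mm in front of the lens on its centre line (camera-based, good to about 2–3 mm); no verdict was returned.

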